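# Lock the copy stand's camera at the height mark

### The job

The camera carriage of the copy stand has slid down to the bottom of its column with its red clamp lever open. Take the lever by its upright grip, lift the carriage until its white pointer is level with the line of the red clip on the column, and holding it there swing the lever fully shut. Do not let the carriage drop, leave the clip and everything else on the desk as they are, and finish while still holding the lever's grip, with the carriage clamped at the mark.

Things in the scene. Friction and masses are not known exactly. Their poses are not given: they have to be found in the camera images.
- stand: Copy stand, fixed to the desk; origin on the desk under the column's axis, z up. Grey baseboard 240 x 360 x 18 mm (x -120 to 120, y -290 to 70), aluminium column 32 mm square, top 430 mm above the desk. The black carriage on it (70 mm high) carries a camera 150 mm out along -y and the red cam lever on the -x side. The scale is on the column's +x face (at yaw 0 it faces away from the robot).
- grip: Upright round red grip at the end of the cam lever, 19 mm in diameter, 46 mm tall, always vertical; pinch it from above. Origin on its axis, 22 mm below its top and 24 mm above the flat lever bar; 0.165 m above the desk when the carriage is down, 100 mm from the lever's pivot. Carriage, camera and lever (0.6 to 0.95 kg) are lifted by it.
- lever_pivot (a point): Top of the lever's pivot pin on the carriage, 33 mm from the column's axis on the stand's -x side; the lever swings level about the vertical line through it. Rises with the carriage.
- lever (a joint): Lever angle, rad. 0 = fully shut (hard stop, lever points 15 degrees from the stand's +y towards its -x), 1.5 = fully open (along -x); starts at 1.1 to 1.4. Seen from above it shuts clockwise. Stays where left. Below about 0.85 the cam bites on the column and the swing takes up to about 8 N at the grip; shut, it clamps the carriage.
- carriage (a joint): Height of the carriage above its lowest position, m: 0 = resting on the column's foot, 0.22 = top. With the lever open it slides freely and sinks if not held.
- pointer (a point): Point at the level of the carriage's white pointer (a tongue 13 x 5 mm in front of the column's scale face, beside the clip), at the middle of its height; 150 mm above the desk when the carriage is down.
- mark_line (a point): Middle of the white line on the red index clip (20 mm wide, 16 mm high) on the column's scale face: the height to which the pointer is to be brought, 60 to 120 mm above its lowest position. The clip is held by friction only and does not obstruct the carriage.
- valve: Brass ball valve with a blue lever handle, about 75 x 34 x 45 mm, lying on the baseboard under the camera; origin at its underside.
- lens_cap: Black lens cap, 48 mm in diameter, 10 mm thick, on the baseboard.
- carton_blue: Blue stock carton 165 x 95 x 62 mm; origin at its underside.
- carton_brown: Brown carton 150 x 120 x 85 mm; origin at its underside.
- mug: White mug, 82 mm in diameter, 95 mm high, handle to its +y; origin at its underside.
- cup_stack: Stack of white disposable cups, 80 mm in diameter, 168 mm high; origin at its underside.
- stapler: Black stapler, 140 x 34 x 44 mm; origin at its underside.

How it is judged (in metres and radians):
On the way, in this order (a step that is already met when the one before it is completed fails the run):
1. the carriage is held by the lever's grip with its pointer at the clip's line (within 6 mm), the lever still open (more than 0.7 rad) (z of pointer in the frame of mark_line between -0.006 and 0.006 m and value of joint lever above 0.7 rad and contact force between the fingers and grip above 3 N), for 0.2 s.
2. the lever is shut (below 0.12 rad) with the pointer at the line (within 4 mm) and the grip still held (z of pointer in the frame of mark_line between -0.004 and 0.004 m and value of joint lever below 0.12 rad and contact force between the fingers and grip above 3 N), for 0.2 s.
At the end, for the whole second after the job is handed in: The carriage's pointer is within 4 mm of the height of the clip's line, the lever is shut (below 0.12 rad), and the fingers still hold the lever's grip (more than 3 N) (all of step 2); the arm keeps its last pose, push and grip.
It fails at once if the lever clamps the carriage away from the mark (lever below 0.6 rad while the pointer is more than 8 mm off the line) (value of joint lever below 0.6 rad and (z of pointer in the frame of mark_line above 0.008 m or z of pointer in the frame of mark_line below -0.008 m)).
It fails at once if the carriage drops (sinks faster than 0.15 m/s) (velocity of joint carriage below -0.15 m/s).
It fails at once if the index clip is shifted by more than 4 mm (distance of mark_line from where it was at the start of the episode above 0.004 m).
It fails at once if the valve or the lens cap on the baseboard is shifted by more than 15 mm (distance of any of valve, lens_cap from where it was at the start of the episode above 0.015 m).
It fails at once if a carton, the mug, the cups or the stapler is shifted by more than 20 mm (distance of any of carton_blue, carton_brown, mug, cup_stack, stapler from where it was at the start of the episode above 0.02 m).
It also fails if it takes over 38 s, if anything falls off the work surface, if the arm or the gripper's body presses on something with over 40 N, if the wrist force passes 120 N, or if a joint passes its speed limit or range.

### The arm

A 6-joint arm with a two-finger parallel gripper is mounted at the origin on the work surface. World frame = base frame: x ahead of the robot, y to its left, z up, the work surface at z = 0. Lengths are in mm, angles in rad, forces in N, time in s.
With the tool pointing down it reaches from about 300 to 775 mm from the base axis. Payload 14.6 kg.
Tool frame: the origin (TCP) lies on the centre line of the jaws, within the pads' length; the fingertips stand 11 mm ahead of it and the grasp point (between the pads) lies 8 mm behind it; z points along the fingers, y is the line along which they close (so a half turn about z gives the same grasp; the last joint's range is limited). The gripper opens to 85 mm and grips with 20 to 120 N. Pads are 22 mm wide; open, the fingers measure 114 mm over their backs; the gripper's body (76 mm by 85 mm) begins 54 mm behind the grasp point. The pads swing forward as they close: fully open they stand 13 mm farther back than shut.
Start: joints at [1.047, 0.3, 1.521, -0, 1.321, -0.067], TCP at [242.589, 493.599, 242.281] pointing down, gripper open.
Joint ranges: [-3.03, 3.03], [-0.79, 2.21], [0.23, 2.52], [-1.04, 4.18], [0, 3.07], [-2.55, 2.55]. Speed limits (rad/s): [2.22, 2.22, 2.57, 3.14, 3.14, 3.14].

### API

Orientations are given as a 3x3 rotation matrix whose columns are the frame's x, y, z axes.
In Python, from cell import env gives the robot as it stands. The module is installed in compiled form; this text tells all that it offers. Calls block until the motion is done:
- env.move_to(position, orientation): joint-space move of the TCP to a pose.
- env.servo_line(position, rotation=None, speed=150): straight line of the TCP; rotation=None keeps the orientation; speed is the mean speed in mm/s.
- env.move_j(angles): joint-space move.
- env.open() and env.close(): open the fingers fully, or close them until they stop; the grip force is fixed at half the most.
- env.wait(seconds).
- env.inverse_kinematics(position, orientation): joint angles nearest the present ones, or None.
- env.read_state(): the state.
- env.get_image(name): name is "scene" or "top" or "wrist"; returns a dict with "pixels" (400x640x3 uint8, blue, green, red), "K" (3x3 intrinsics, pixels), "dist_coeffs" ([k1, k2, p1, p2, k3] as OpenCV has them; the pictures are not rectified), "pose" (4x4, takes a point from camera to world coordinates); the wrist camera has in their place "tool_from_camera" (4x4, takes a point from camera to tool coordinates, whose origin is the TCP and whose axes are the flange's). Camera axes: x right, y down, z forward; pixel columns grow to the right and rows downward; lengths in mm; the calibration is good to about 2 mm. A picture is of the moment at which its call begins: read the wrist's pose just before it. There is no depth.
A pose or a line that the arm cannot do raises env.IKError and nothing moves.
- env.sign_off(): hands the job in; it is judged then, once.
Trained networks look in a picture, given as the dict that the camera call returned (one of the last four; its "shot" number tells which), for a name from the list of things; names that differ only in an ending like _2 or _b are one class to them, and where a whole thing is asked for, a point or a joint stands for the part that bears it (a point fixed in the world has none). Each returns a list of dicts, best first, with "confidence" (0 to 1); they miss things now and then, are a little off and sometimes report something else, mostly with a low value. They report only what shows in the picture. A call takes as long as a camera call.
- env.trace(thing, picture): "mask" (400x640 bool, what is visible of it) and "box" ([left, top, right, bottom] in pixels, round what is visible of it).
The state is a dict: "time": time; "q": joint angles; "qd": joint speeds; "joint_torque": joint torques, N m; "tcp_pos": TCP position; "tcp_rot": TCP orientation; "contact_force": force on the tool from outside, world axes, zero at the start; "wrist_torque": the same for the moment, N m; "finger_gap": finger opening in mm; "finger_force": force on a finger pad.
Only numpy, scipy, OpenCV 4.12 (cv2) and the standard library are available. Lean on these libraries where they do the work, as an engineer would, in place of code of your own. Each camera call takes 0.05 s, during which the arm holds its last target. There are 200 camera calls.

## Working session

There is one attempt and no reset: what is moved stays moved. The work goes in short steps, each a Python script; the robot and the scene stay as the last script left them, time stands still between calls to the robot, and variables do not carry over. Pictures are saved under pics/ and viewed, at most 12 in all, crops included, and the job is handed in when it is done.

```bash
mkdir -p pics; cat > h.py <<'E'
import numpy as np,cv2
from cell import env
def save(im,n): cv2.imwrite('pics/%s.png'%n,im['pixels'])
def ray(im,uv,T=None):
    T=np.array(im['pose']) if T is None else T
    p=cv2.undistortPoints(np.array([[uv]],float),np.array(im['K'],float),np.array(im['dist_coeffs'],float))[0,0]
    d=T[:3,:3]@np.array([p[0],p[1],1]); return T[:3,3],d/np.linalg.norm(d)
def at_z(im,uv,z,T=None):
    o,d=ray(im,uv,T); return o+d*(z-o[2])/d[2]
def proj(im,P,T=None):
    T=np.array(im['pose']) if T is None else T
    W=np.linalg.inv(T); r,_=cv2.Rodrigues(W[:3,:3])
    return cv2.projectPoints(np.array(P,float).reshape(-1,1,3),r,W[:3,3],np.array(im['K'],float),np.array(im['dist_coeffs'],float))[0][:,0]
E
python3 - <<'E'
from h import *
for n in ['scene','top']:
    im=env.get_image(n); save(im,n+'0'); print(n,np.round(im['pose'],3).tolist(),np.round(im['K'],1).tolist())
    for t in ['stand','grip','lever_pivot','lever','pointer','mark_line']:
        r=env.trace(t,im)
        for d in r[:2]:
            ys,xs=np.nonzero(d['mask']); print(t,round(d['confidence'],2),np.round(d['box']),xs.mean().round(1),ys.mean().round(1),len(xs))
s=env.read_state();print(s['time'],s['tcp_rot'])
E
```

```text
scene [[0.667, 0.503, -0.549, 1365.971], [0.744, -0.427, 0.513, -817.696], [0.023, -0.751, -0.66, 1156.533], [0.0, 0.0, 0.0, 1.0]] [[471.4, 0.0, 328.8], [0.0, 471.4, 200.7], [0.0, 0.0, 1.0]]
stand 0.65 [260. 141. 390. 313.] 331.2 247.8 8167
grip 0.38 [336. 184. 341. 196.] 339.7 189.2 68
lever_pivot 0.71 [292. 184. 368. 259.] 328.8 228.8 1534
lever_pivot 0.3 [424. 131. 444. 172.] 433.3 149.8 782
lever 0.41 [337. 179. 346. 203.] 340.4 193.7 115
pointer 0.8 [297. 184. 366. 260.] 329.3 228.8 1522
mark_line 0.18 [193. 267. 239. 329.] 213.3 298.3 2794
top [[-0.008, -0.983, 0.184, 317.105], [-1.0, 0.007, -0.008, -7.314], [0.007, -0.184, -0.983, 1439.217], [0.0, 0.0, 0.0, 1.0]] [[389.8, 0.0, 322.9], [0.0, 389.8, 196.2], [0.0, 0.0, 1.0]]
stand 0.9 [300. 140. 406. 224.] 351.2 185.4 6160
grip 0.21 [308. 164. 377. 211.] 349.6 181.3 1181
lever_pivot 0.63 [307. 165. 378. 212.] 348.0 181.9 1163
pointer 0.94 [310. 164. 382. 210.] 349.4 181.2 1173
0.7 [[-8.97486337e-01  4.41042259e-01 -1.03996928e-05]
 [ 4.41042259e-01  8.97486337e-01 -1.75639889e-05]
 [ 1.58712087e-06 -2.03501441e-05 -1.00000000e+00]]
```

```bash
python3 - <<'E'
import cv2
a=cv2.imread('pics/scene0.png')[120:330,180:460];cv2.imwrite('pics/s1.png',cv2.resize(a,None,fx=2.8,fy=2.8,interpolation=2))
a=cv2.imread('pics/top0.png')[120:240,260:420];cv2.imwrite('pics/t1.png',cv2.resize(a,None,fx=5,fy=5,interpolation=2))
E
```

```text
(no output)
```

View pics/s1.png

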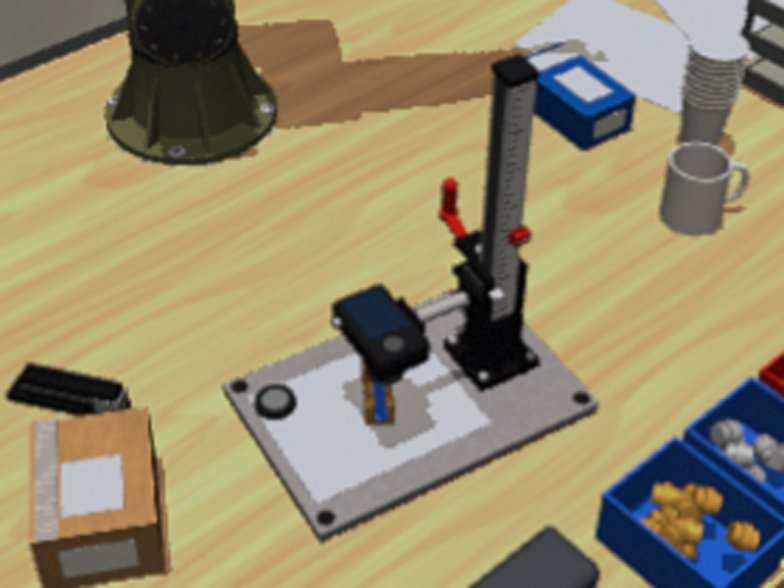

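View pics/t1.png

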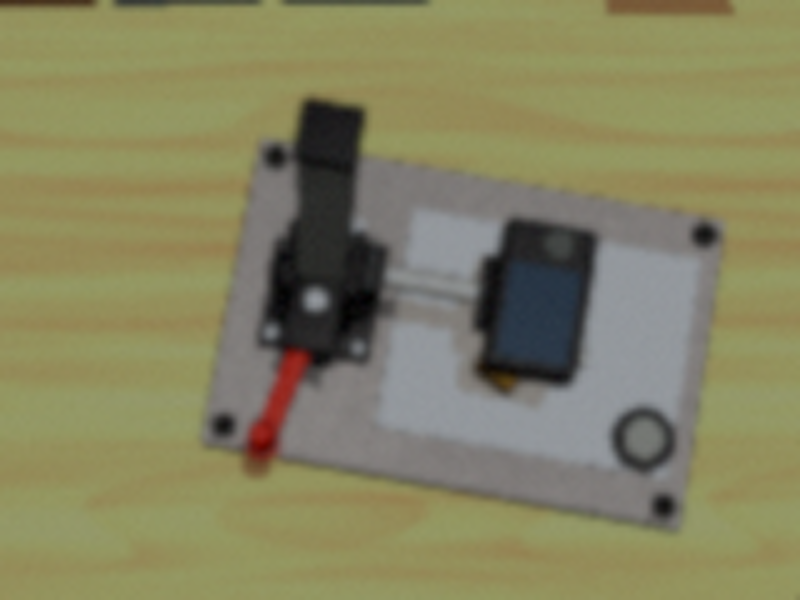

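View pics/top0.png

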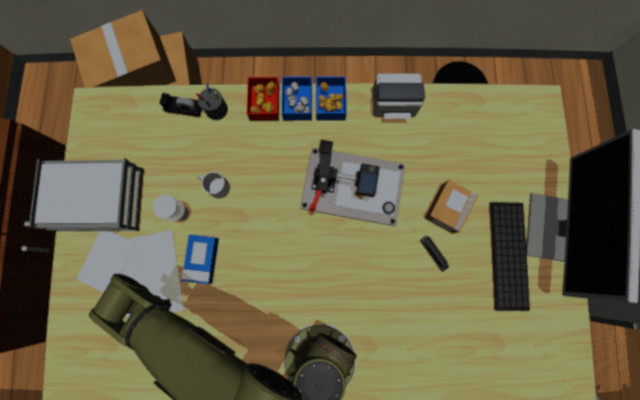

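The scene view shows the pointer at about (357.5, 225) and the clip at about (365, 204), both on the column's far face. The top view shows the grip's top at about (312, 207) and the four baseboard corners clearly.

```bash
python3 - <<'E'
from h import *
top=env.get_image('top'); sc=env.get_image('scene')
c=np.array([(258,140),(722,218),(680,530),(205,443)])/5+[260,120]
W=np.array([at_z(top,p,18)[:2] for p in c]); S=np.array([(120,70),(120,-290),(-120,-290),(-120,70)],float)
A=S-S.mean(0);B=W-W.mean(0)
yaw=np.arctan2((A[:,0]*B[:,1]-A[:,1]*B[:,0]).sum(),(A*B).sum())
R=np.array([[np.cos(yaw),-np.sin(yaw)],[np.sin(yaw),np.cos(yaw)]]); t=W.mean(0)-R@S.mean(0)
print('yaw',yaw,'t',t,'res',(W-(S@R.T+t)).round(1).tolist())
g=at_z(top,np.array([262,435])/5+[260,120],187)[:2]; piv=t+R@[-33,0]
d=R.T@(g-piv); print('grip',g,'piv',piv,'local',d,np.hypot(*d),'angle',1.5-np.arctan2(-d[1],-d[0]) )
# scene: grip top check
P=lambda s:np.r_[t+R@s[:2],s[2]]
print(proj(sc,[P([22,-3,150]),P([17,0,430]),P([-33,0,187]),np.r_[g,187],P([17,16,430]),P([17,-16,430])]).round(1))
f=sc['pixels'][170:250,310:400]; cv2.imwrite('pics/s2.png',cv2.resize(f,None,fx=7,fy=7,interpolation=0))
np.savez('st.npz',yaw=yaw,t=t,g=g)
E
```

```text
yaw -0.18089169411127823 t [640.63473402 -24.64367211] res [[-1.5, -0.4], [0.0, 2.6], [-0.5, 1.7], [2.0, -3.9]]
grip [516.00172271  16.63992921] piv [608.17317318 -18.70674805] local [-97.02665717  18.18767917] 98.71658358422091 angle 1.685299969086105
[[358.6 222.1]
 [365.2 145.8]
 [350.2 202.5]
 [338.5 183.6]
 [370.1 144.1]
 [360.4 147.5]]
```

View pics/s2.png

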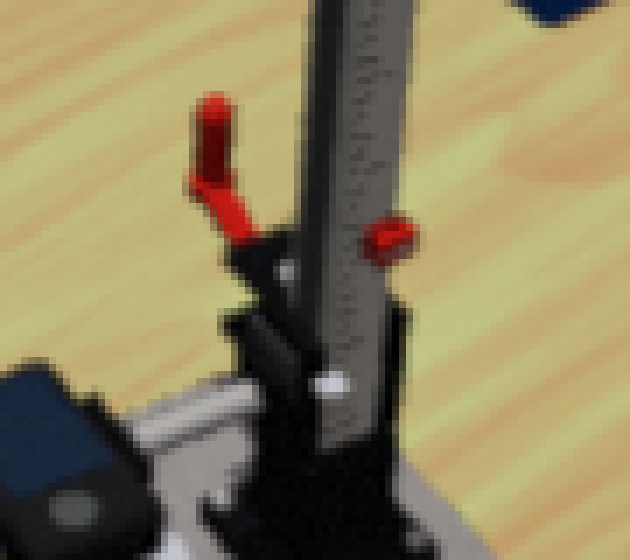

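```bash
python3 - <<'E'
from h import *
s=np.load('st.npz');yaw=s['yaw'];t=s['t']
im=env.get_image('wrist'); C=np.array(im['tool_from_camera']);print(C.round(3).tolist(),np.array(im['K']).round(1).tolist())
Rz=np.array([[np.cos(yaw),-np.sin(yaw),0],[np.sin(yaw),np.cos(yaw),0],[0,0,1]])
P=lambda v:Rz@np.array(v,float)+np.r_[t,0]
tgt=P([20,0,205]); res=[]
for az in (15,30,45,55,65):
  for el in (0,15,30,45):
    for D in (180,230,280,340):
      a,e=np.radians([az,el]); d=Rz@np.array([np.cos(a)*np.cos(e),np.sin(a)*np.cos(e),np.sin(e)])
      z=-d
      for roll in range(0,360,45):
        x0=np.cross(z,[0,0,1.]);x0/=np.linalg.norm(x0);y0=np.cross(z,x0); r=np.radians(roll)
        x=np.cos(r)*x0+np.sin(r)*y0
        T=np.eye(4);T[:3,:3]=np.c_[x,np.cross(z,x),z];T[:3,3]=tgt+D*d
        X=T@np.linalg.inv(C)
        q=env.inverse_kinematics(X[:3,3],X[:3,:3])
        if q is not None: res.append((az,el,D,roll,X[:3,3].round(0).tolist(),X[:3,2].round(2).tolist(),np.round(q,2).tolist()))
print(len(res))
for r in sorted(res)[:25]: print(r)
E
```

```text
[[0.001, -0.953, -0.302, 78.483], [1.0, 0.001, 0.001, -0.635], [-0.001, -0.302, 0.953, -131.007], [0.0, 0.0, 0.0, 1.0]] [[301.0, 0.0, 322.1], [0.0, 301.0, 199.0], [0.0, 0.0, 1.0]]
80
(15, 30, 180, 180, [670.0, -28.0, 251.0], [-0.67, -0.05, -0.74], [-0.06, 1.1, 0.37, -0.14, 2.41, 1.36])
(15, 30, 180, 225, [673.0, -3.0, 243.0], [-0.7, -0.27, -0.66], [0.03, 1.16, 0.31, -0.4, 2.45, 1.98])
(15, 45, 180, 135, [667.0, -53.0, 245.0], [-0.54, 0.17, -0.82], [-0.16, 0.97, 0.57, 0.1, 2.2, 0.66])
(15, 45, 180, 180, [658.0, -29.0, 252.0], [-0.46, -0.04, -0.89], [-0.07, 0.84, 0.73, -0.08, 2.04, 1.4])
(15, 45, 180, 225, [663.0, -3.0, 245.0], [-0.5, -0.25, -0.83], [0.03, 0.91, 0.67, -0.28, 2.1, 2.14])
(15, 45, 230, 180, [693.0, -26.0, 287.0], [-0.46, -0.04, -0.89], [-0.07, 0.98, 0.42, -0.08, 2.22, 1.39])
(15, 45, 230, 225, [698.0, -1.0, 280.0], [-0.5, -0.25, -0.83], [0.03, 1.06, 0.32, -0.33, 2.29, 2.07])
(30, 30, 180, 180, [669.0, -25.0, 251.0], [-0.64, -0.23, -0.74], [-0.01, 1.05, 0.44, -0.33, 2.33, 1.08])
(30, 30, 180, 225, [666.0, -0.0, 243.0], [-0.6, -0.44, -0.66], [0.08, 1.04, 0.53, -0.53, 2.27,
[... 954 characters left out ...]
68.0, -23.0, 251.0], [-0.56, -0.38, -0.74], [0.04, 0.98, 0.58, -0.46, 2.19, 0.85])
(45, 30, 180, 225, [658.0, 0.0, 243.0], [-0.47, -0.58, -0.66], [0.13, 0.92, 0.74, -0.63, 2.07, 1.62])
(45, 30, 180, 270, [662.0, 16.0, 221.0], [-0.51, -0.72, -0.48], [0.19, 1.03, 0.68, -0.83, 2.16, 2.34])
(45, 30, 230, 225, [694.0, 25.0, 268.0], [-0.47, -0.58, -0.66], [0.15, 1.06, 0.44, -0.69, 2.22, 1.53])
(45, 30, 230, 270, [698.0, 41.0, 246.0], [-0.51, -0.72, -0.48], [0.21, 1.19, 0.34, -0.93, 2.29, 2.18])
(45, 45, 180, 135, [679.0, -46.0, 245.0], [-0.55, -0.12, -0.82], [-0.07, 1.0, 0.5, -0.2, 2.21, 0.13])
(45, 45, 180, 180, [658.0, -30.0, 252.0], [-0.38, -0.26, -0.89], [-0.01, 0.79, 0.82, -0.28, 1.92, 0.92])
```

```bash
python3 - <<'E'
from h import *
s=np.load('st.npz');yaw=s['yaw'];t=s['t']
im=env.get_image('wrist'); C=np.array(im['tool_from_camera'])
Rz=np.array([[np.cos(yaw),-np.sin(yaw),0],[np.sin(yaw),np.cos(yaw),0],[0,0,1]])
tgt=Rz@np.array([20,0,200.])+np.r_[t,0]; res=[]
for az in (45,52,60,66,72):
  for el in (0,10,20,30,40,50):
    for D in (210,250,300,350):
      a,e=np.radians([az,el]); d=Rz@np.array([np.cos(a)*np.cos(e),np.sin(a)*np.cos(e),np.sin(e)]); z=-d
      for roll in range(0,360,30):
        x0=np.cross(z,[0,0,1.]);x0/=np.linalg.norm(x0);y0=np.cross(z,x0); r=np.radians(roll)
        x=np.cos(r)*x0+np.sin(r)*y0
        T=np.eye(4);T[:3,:3]=np.c_[x,np.cross(z,x),z];T[:3,3]=tgt+D*d
        X=T@np.linalg.inv(C)
        if X[1,3]<90: continue
        q=env.inverse_kinematics(X[:3,3],X[:3,:3])
        if q is not None: res.append((az,el,D,roll,X[:3,3].round(0).tolist(),X[:3,2].round(2).tolist(),np.round(q,2).tolist()))
print(len(res))
for r in sorted(res)[:30]: print(r)
E
```

```text
23
(60, 30, 300, 270, [718.0, 94.0, 276.0], [-0.3, -0.82, -0.48], [0.31, 1.17, 0.32, -1.02, 2.19, 2.01])
(60, 50, 350, 270, [717.0, 93.0, 355.0], [-0.17, -0.66, -0.73], [0.27, 0.97, 0.37, -0.75, 2.09, 2.14])
(66, 20, 300, 210, [720.0, 90.0, 281.0], [-0.33, -0.75, -0.57], [0.28, 1.18, 0.23, -0.92, 2.22, 0.91])
(66, 20, 300, 240, [712.0, 101.0, 269.0], [-0.26, -0.84, -0.47], [0.32, 1.11, 0.44, -1.0, 2.12, 1.48])
(66, 30, 300, 270, [705.0, 100.0, 276.0], [-0.22, -0.85, -0.48], [0.33, 1.04, 0.55, -0.99, 2.06, 2.07])
(66, 40, 350, 210, [722.0, 93.0, 353.0], [-0.19, -0.55, -0.81], [0.23, 1.01, 0.26, -0.62, 2.15, 1.02])
(66, 40, 350, 240, [716.0, 107.0, 343.0], [-0.14, -0.67, -0.73], [0.29, 0.95, 0.42, -0.75, 2.05, 1.56])
(66, 40, 350, 270, [718.0, 119.0, 330.0], [-0.16, -0.77, -0.61], [0.33, 1.03, 0.37, -0.9, 2.1, 2.03])
(66, 50, 350, 270, [704.0, 98.0, 355.0], [-0.1, -0.68, -0.73], [0.29, 0.86, 0.56, -0.74, 1.97, 2.14])
(66, 50, 350, 300, [715.0, 107.0, 343.0], [-0.19, -0.75, -0.63], [0.31, 1.03, 0.33, -0.89, 2.14, 2.54])
(72, 20, 300, 210, [708.0, 96.0, 281.0], [-0.25, -0.78, -0.57], [0.
[... 572 characters left out ...]
2.0, 142.0, 301.0], [-0.13, -0.87, -0.48], [0.39, 1.05, 0.47, -1.03, 2.06, 1.97])
(72, 40, 300, 270, [684.0, 90.0, 298.0], [-0.08, -0.79, -0.61], [0.32, 0.82, 0.82, -0.85, 1.86, 2.14])
(72, 40, 350, 210, [709.0, 98.0, 353.0], [-0.13, -0.57, -0.81], [0.25, 0.89, 0.47, -0.61, 2.02, 1.0])
(72, 40, 350, 240, [701.0, 112.0, 343.0], [-0.07, -0.68, -0.73], [0.31, 0.84, 0.61, -0.74, 1.94, 1.55])
(72, 40, 350, 270, [702.0, 124.0, 330.0], [-0.08, -0.79, -0.61], [0.36, 0.91, 0.59, -0.88, 1.97, 2.06])
(72, 40, 350, 300, [712.0, 132.0, 316.0], [-0.16, -0.85, -0.5], [0.37, 1.06, 0.42, -1.02, 2.1, 2.48])
(72, 50, 350, 270, [691.0, 102.0, 355.0], [-0.02, -0.68, -0.73], [0.31, 0.76, 0.72, -0.74, 1.87, 2.12])
```

```bash
python3 - <<'E'
from h import *
env.move_j([0.31, 1.17, 0.32, -1.02, 2.19, 2.01])
s=env.read_state(); im=env.get_image('wrist'); save(im,'w1')
T=np.eye(4);T[:3,:3]=s['tcp_rot'];T[:3,3]=s['tcp_pos']; T=T@np.array(im['tool_from_camera'])
np.savez('w1.npz',T=T,K=im['K'],D=im['dist_coeffs'])
for t in ['pointer','mark_line','grip']:
    for d in env.trace(t,im)[:2]: print(t,d['confidence'],d['box'])
print(s['time'],s['contact_force'])
E
```

```text
pointer 0.68 [232.4, 112.3, 359.7, 319.5]
mark_line 0.87 [332.2, 181.9, 353.9, 204.1]
grip 0.74 [231.2, 111.7, 360.0, 319.6]
grip 0.62 [300.4, 300.2, 340.1, 320.8]
3.1 [ 0.26224393 -0.68099761  0.34907791]
```

View pics/w1.png

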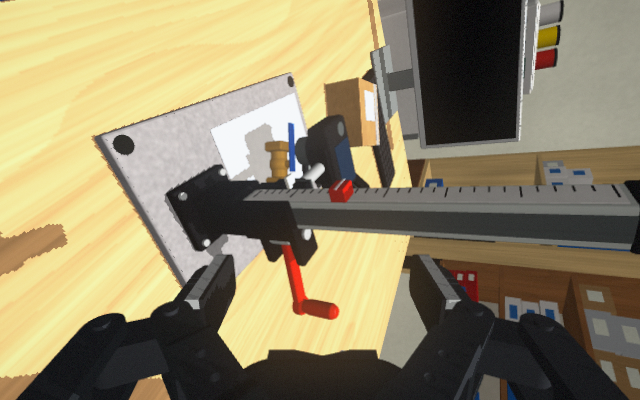

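The wrist view shows the column lying across the picture. The clip is at (342, 190), the carriage at 265–315 and the grip's end at (333, 312). I'll zoom in on the clip and the pointer.

```bash
python3 - <<'E'
import cv2
a=cv2.imread('pics/w1.png')[165:235,240:370];cv2.imwrite('pics/w1c.png',cv2.resize(a,None,fx=6,fy=6,interpolation=0))
E
```

```text
(no output)
```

View pics/w1c.png

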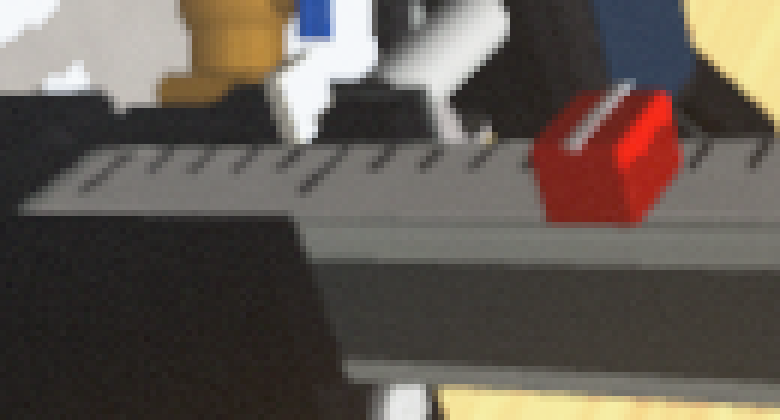

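```bash
python3 - <<'E'
from h import *
s=np.load('st.npz');yaw=s['yaw'];t=s['t'];w=np.load('w1.npz');im=dict(K=w['K'],dist_coeffs=w['D']);T=w['T']
Rz=np.array([[np.cos(yaw),-np.sin(yaw),0],[np.sin(yaw),np.cos(yaw),0],[0,0,1]])
P=lambda v:(Rz@np.array(v,float).T).T+np.r_[t,0]
pr=lambda v:proj(im,[P(x) for x in v],T)
print('col z=250,350 edges x16 y+-16',pr([[16,16,250],[16,-16,250],[-16,16,250],[16,16,400],[16,-16,400]]).round(1).tolist())
print('base corners',pr([[120,70,18],[120,-290,18],[-120,70,18]]).round(1).tolist())
print('ticks',{z:pr([[16,-10,z]])[0].round(1).tolist() for z in (100,110,150,200,250,300)})
print('pointer',pr([[20,-8,150],[24,-8,150]]).round(1).tolist(),'grip',pr([Rz.T@(np.r_[s['g'],187]-np.r_[t,0])]))
def onx(uv,x,T=T,i=im):
    o,d=ray(i,uv,T);o=Rz.T@(o-np.r_[t,0]);d=Rz.T@d;return (o+d*(x-o[0])/d[0]).round(1)
for x in (16,20,24,28): print(x,onx((335.3,189.7),x),onx((345,179.2),x),'tongue',onx((240+297/6,165+110/6),x))
sc=env.get_image('scene');Ts=np.array(sc['pose'])
for x in (16,20,24,28): print('scene',x,onx((365.7,204.3),x,Ts,sc),onx((357.1,224.7),x,Ts,sc))
f=cv2.imread('pics/w1.png')
E
```

```text
col z=250,350 edges x16 y+-16 [[368.8, 206.2], [379.3, 189.0], [374.8, 235.9], [596.7, 210.8], [585.3, 186.8]]
base corners [[105.7, 138.5], [293.4, 71.7], [207.3, 312.7]]
ticks {100: [256.5, 192.6], 110: [263.0, 192.6], 150: [290.8, 192.5], 200: [330.7, 192.3], 250: [377.5, 192.0], 300: [433.4, 191.7]}
pointer [[288.9, 190.1], [287.8, 186.9]] grip [[339.46083038 311.70283793]]
16 [ 16.  -15.5 202.9] [ 16.  -39.6 204. ] tongue [ 16.  -32.7 133.9]
20 [ 20.   -8.  207.2] [ 20.  -31.4 208.3] tongue [ 20.  -24.7 140.4]
24 [ 24.   -0.5 211.6] [ 24.  -23.2 212.6] tongue [ 24.  -16.7 146.8]
28 [ 28.    7.  215.9] [ 28.  -14.9 216.9] tongue [ 28.   -8.6 153.3]
scene 16 [ 16.   22.5 207.5] [ 16.   -3.4 133.9]
scene 20 [ 20.   19.3 212. ] [ 20.   -6.5 138.8]
scene 24 [ 24.   16.1 216.5] [ 24.   -9.5 143.7]
scene 28 [ 28.   12.9 221. ] [ 28.  -12.6 148.5]
```

```bash
python3 - <<'E'
from h import *
for k,q in (('w2',[0.28, 1.18, 0.23, -0.92, 2.22, 0.91]),('w3',[0.29, 0.86, 0.56, -0.74, 1.97, 2.14])):
    env.move_j(q); env.wait(.2)
    s=env.read_state(); im=env.get_image('wrist'); save(im,k)
    T=np.eye(4);T[:3,:3]=s['tcp_rot'];T[:3,3]=s['tcp_pos']; T=T@np.array(im['tool_from_camera'])
    np.savez(k+'.npz',T=T,K=im['K'],D=im['dist_coeffs'])
    for t in ['mark_line']:
        for d in env.trace(t,im)[:1]: print(k,t,d['confidence'],d['box'])
print(s['time'])
a=cv2.imread('pics/w2.png');b=cv2.imread('pics/w3.png')
cv2.imwrite('pics/w23.png',np.vstack([cv2.resize(x,(400,250),interpolation=3) for x in (a,b)]))
E
```

```text
Traceback (most recent call last):
cell.IKError: the arm cannot take that pose within its joint ranges
```

```bash
python3 - <<'E'
from h import *
bx={}
for k,q in (('w2',[0.32, 1.11, 0.44, -1.0, 2.12, 1.48]),('w3',[0.29, 0.86, 0.56, -0.74, 1.97, 2.14])):
    env.move_j(q); env.wait(.2)
    s=env.read_state(); im=env.get_image('wrist'); save(im,k)
    T=np.eye(4);T[:3,:3]=s['tcp_rot'];T[:3,3]=s['tcp_pos']; T=T@np.array(im['tool_from_camera'])
    np.savez(k+'.npz',T=T,K=im['K'],D=im['dist_coeffs'])
    for t in ['mark_line']:
        for d in env.trace(t,im)[:1]: print(k,t,d['confidence'],d['box']); bx[k]=d['box']
print(s['time'])
o=[]
for k in bx:
    x=int(bx[k][0]);y=int(bx[k][1]); x0,y0=x-95,y-35 ; print(k,x0,y0)
    if k=='w2': x0,y0=x-90,y-10;print(x0,y0)
    o.append(cv2.resize(cv2.imread('pics/%s.png'%k)[y0:y0+75,x0:x0+130],(780,450),interpolation=0)[:298])
cv2.imwrite('pics/w23.png',np.vstack(o))
E
```

```text
w2 mark_line 0.72 [329.9, 198.1, 353.4, 218.4]
w3 mark_line 0.69 [317.9, 188.3, 344.0, 205.4]
5.1
w2 234 163
239 188
w3 222 153
```

View pics/w23.png

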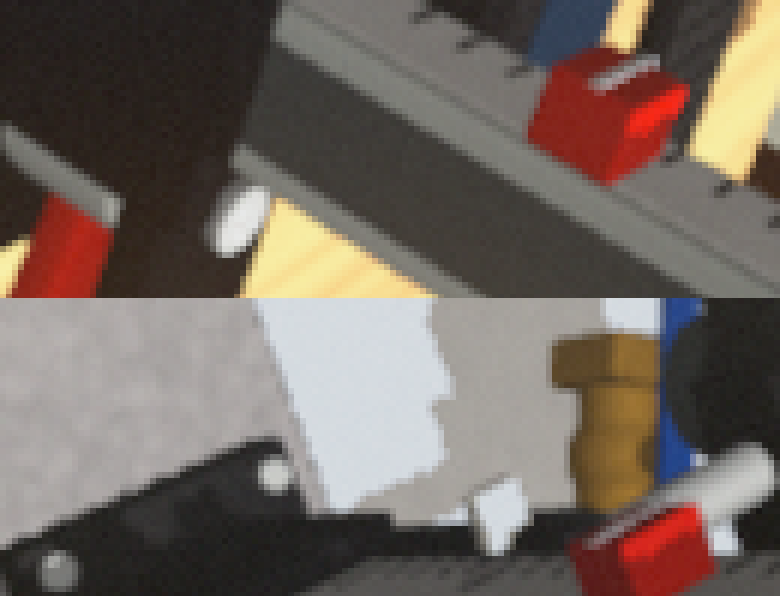

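The close views show the white line in w1, w2 and w3 at about (340, 184), (344, 200) and (326, 191.5). The pointer tongue shows in w1 and w3 at about (289.5, 183) and (305, 189). I'll triangulate from these.

```bash
python3 - <<'E'
from h import *
s=np.load('st.npz');yaw=s['yaw'];t=s['t']
c,sn=np.cos(yaw),np.sin(yaw);Rz=np.array([[c,-sn,0],[sn,c,0],[0,0,1]])
V={}
for k in ('w1','w2','w3'):
    w=np.load(k+'.npz');V[k]=(dict(K=w['K'],dist_coeffs=w['D']),w['T'])
sc=env.get_image('scene');V['s']=(sc,np.array(sc['pose']))
def tri(obs):
    A=np.zeros((3,3));b=np.zeros(3);L=[]
    for k,uv in obs:
        o,d=ray(V[k][0],uv,V[k][1]);M=np.eye(3)-np.outer(d,d);A+=M;b+=M@o;L.append((o,d))
    p=np.linalg.solve(A,b);return p.round(1),(Rz.T@(p-np.r_[t,0])).round(1),[round(np.linalg.norm(np.cross(p-o,d)),1) for o,d in L]
print('e1',tri([('w1',(335.3,189.7)),('w2',(338.2,202.7)),('w3',(320,194.7))]))
print('e2',tri([('w1',(345,179.2)),('w2',(349,197.7)),('w3',(332,188.3))]))
print('mid',tri([('w1',(340.2,184.4)),('w2',(343.6,200.2)),('w3',(326,191.5))]))
print('ptr',tri([('w1',(289.5,183.3)),('w3',(305.3,189.2))]))
print('ptr+s',tri([('w1',(289.5,183.3)),('w3',(305.3,189.2)),('s',(357.1,224.7))]))
print('mid+s',tri([('w1',(340.2,184.4)),('w2',(343.6,200.2)),('w3',(326,191.5)),('s',(365.7,204.3))]))
E
```

```text
e1 (array([678.9, -10.4, 223.9]), array([ 35.1,  20.9, 223.9]), [np.float64(0.2), np.float64(0.5), np.float64(0.8)])
e2 (array([677.4, -27.2, 226.3]), array([ 36.6,   4.1, 226.3]), [np.float64(0.7), np.float64(1.5), np.float64(2.1)])
mid (array([678.1, -18.8, 225. ]), array([ 35.8,  12.5, 225. ]), [np.float64(0.5), np.float64(1.0), np.float64(1.4)])
ptr (array([663.3, -44.6, 148.4]), array([ 25.8, -15.5, 148.4]), [np.float64(1.1), np.float64(1.1)])
ptr+s (array([665.1, -42.8, 149.9]), array([ 27.3, -13.5, 149.9]), [np.float64(1.5), np.float64(1.4), np.float64(1.5)])
mid+s (array([676.1, -20.7, 224.2]), array([ 34.2,  10.3, 224.2]), [np.float64(0.9), np.float64(1.6), np.float64(1.8), np.float64(2.6)])
```

```bash
python3 - <<'E'
from h import *
from scipy.spatial.transform import Rotation as Ro
s=np.load('st.npz');t=s['t'];yaw=s['yaw'];g=s['g']
top=env.get_image('top')
for z in (165,180,190): print('pin?',z,at_z(top,np.array([315,298])/5+[260,120],z).round(1))
def R(a): return np.c_[[np.cos(a),np.sin(a),0],[np.sin(a),-np.cos(a),0],[0,0,-1.]]   # tool x at azimuth a
for a in np.radians(range(-180,180,20)):
    q=env.inverse_kinematics(np.r_[g,260],R(a)); print(int(np.degrees(a).round()),None if q is None else np.round(q,2)[[0,1,2,3,4,5]])
E
```

```text
pin? 165 [612.2 -18.8 165. ]
pin? 180 [608.7 -18.7 180. ]
pin? 190 [606.4 -18.6 190. ]
-180 [-0.04  0.21  1.59 -0.    1.34 -1.61]
-160 [-0.04  0.21  1.59 -0.    1.34 -1.96]
-140 [-0.04  0.21  1.59 -0.    1.34 -2.31]
-120 None
-100 None
-80 None
-60 None
-40 [-0.04  0.21  1.59 -0.    1.34  2.23]
-20 [-0.04  0.21  1.59 -0.    1.34  1.88]
0 [-0.04  0.21  1.59 -0.    1.34  1.53]
20 [-0.04  0.21  1.59 -0.    1.34  1.18]
40 [-0.04  0.21  1.59 -0.    1.34  0.83]
60 [-0.04  0.21  1.59 -0.    1.34  0.48]
80 [-0.04  0.21  1.59 -0.    1.34  0.14]
100 [-0.04  0.21  1.59 -0.    1.34 -0.21]
120 [-0.04  0.21  1.59 -0.    1.34 -0.56]
140 [-0.04  0.21  1.59 -0.    1.34 -0.91]
160 [-0.04  0.21  1.59 -0.    1.34 -1.26]
```

```bash
cat >> h.py <<'E'
def Rd(a): return np.c_[[np.cos(a),np.sin(a),0],[np.sin(a),-np.cos(a),0],[0,0,-1.]]
def wshot(n):
    s=env.read_state(); im=env.get_image('wrist'); save(im,n)
    T=np.eye(4);T[:3,:3]=s['tcp_rot'];T[:3,3]=s['tcp_pos']; return im,T@np.array(im['tool_from_camera'])
E
python3 - <<'E'
from h import *
env.move_j([0.29,0.21,1.59,0,1.34,-0.9])
env.move_to([516,17,265],Rd(np.radians(159))); env.wait(.1)
im,T=wshot('w4'); np.savez('w4.npz',T=T,K=im['K'],D=im['dist_coeffs'])
for n in ('grip','lever','lever_pivot'):
    for d in env.trace(n,im)[:2]:
        ys,xs=np.nonzero(d['mask']);print(n,round(d['confidence'],2),np.round(d['box']),xs.mean(),ys.mean())
print(proj(im,[[516,17,187],[608,-19,185],[608,-19,175]],T).round(1),env.read_state()['time'])
E
```

```text
grip 0.76 [316. 192. 341. 227.] 327.94174757281553 209.22052704576976
lever 0.8 [316. 187. 342. 271.] 326.99312929419114 224.77014366021237
lever_pivot 0.93 [138. 188. 361. 356.] 302.14166780401257 291.5636686229016
lever_pivot 0.43 [214. 250. 243. 270.] 231.3783783783784 257.6554054054054
[[321.3 215.2]
 [320.4 324.1]
 [320.4 316.1]] 8.875
```

View pics/w4.png

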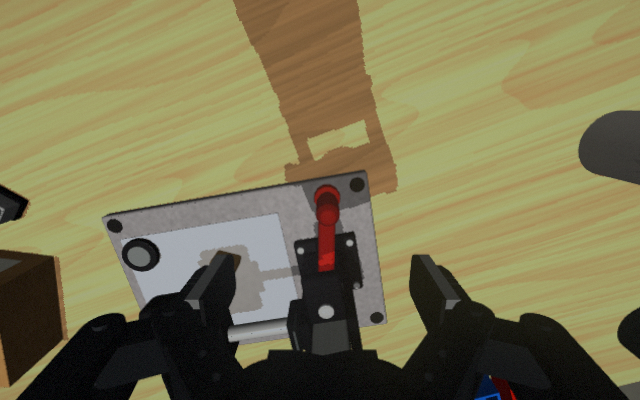

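The grip's top disc is at about (327, 215) and the pivot pin at about (326, 311). The jaws' centre is at about x = 325, so the tool is already nearly lined up over the grip.

```bash
python3 - <<'E'
from h import *
w=np.load('w4.npz');im=dict(K=w['K'],dist_coeffs=w['D']);T=w['T']
print('grip',at_z(im,(327,215),187,T),'pin',[at_z(im,(326,311),z,T).round(1) for z in (170,180,190)])
a=np.radians(159); gx,gy=517,19.5
env.servo_line([gx,gy,160],Rd(a),speed=70); s=env.read_state();print(s['time'],s['contact_force'])
env.close(); env.wait(.2); s=env.read_state()
print(s['time'],s['tcp_pos'],s['contact_force'],s['wrist_torque'],s['finger_gap'],s['finger_force'])
im,T=wshot('w5')
E
```

```text
grip [517.33937511  21.00019708 187.        ] pin [array([608.5, -13.9, 170. ]), array([601.2, -11.3, 180. ]), array([593.8,  -8.7, 190. ])]
10.525 [ 0.70953761 -0.30645952  0.00710181]
11.35 [516.9912747   19.53495338 160.03251163] [-1.59366876  1.33124462  2.19450734] [0.12454254 0.05639352 0.01080672] 17.613281007782444 58.44987658696482
```

View pics/w5.png

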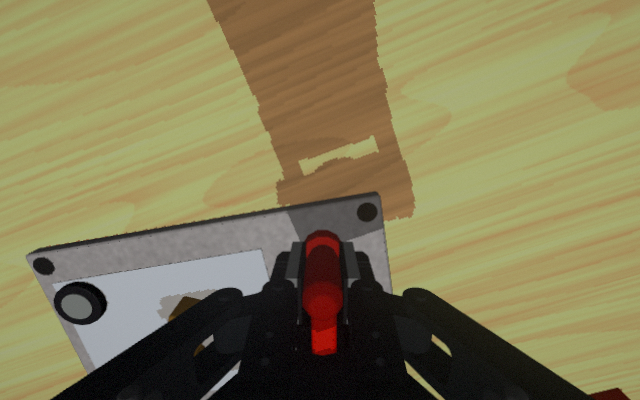

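The grip (now at about (322, 290)) sits centred between the pads. Next is the lift.

```bash
python3 - <<'E'
from h import *
s=np.load('st.npz');yaw=s['yaw'];t=s['t']
p=env.read_state()['tcp_pos']
env.servo_line([p[0],p[1],p[2]+75],speed=50); env.wait(.2)
s=env.read_state();print(s['time'],s['tcp_pos'],s['contact_force'],s['wrist_torque'],s['finger_gap'],s['finger_force'])
sc=env.get_image('scene');save(sc,'s3')
f=sc['pixels'][170:240,320:400]
a=cv2.resize(f,None,fx=7,fy=7,interpolation=0)
cv2.imwrite('pics/s3c.png',a)
E
```

```text
13.25 [516.91944281  19.38172946 234.35360547] [ 6.10541847 -0.78431937 -8.82266278] [-0.07911074 -0.52251635  0.04807227] 17.118339820243403 59.021922920801444
```

View pics/s3c.png

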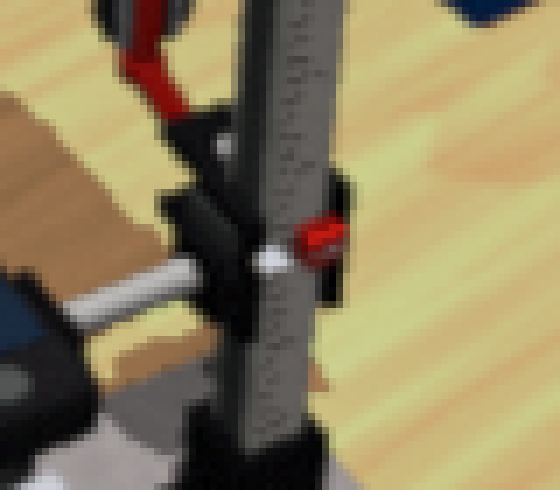

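```bash
python3 - <<'E'
from h import *
s=np.load('st.npz');yaw=s['yaw'];t=s['t'];c,sn=np.cos(yaw),np.sin(yaw);Rz=np.array([[c,-sn,0],[sn,c,0],[0,0,1]])
P=lambda v:Rz@np.array(v,float)+np.r_[t,0]
sc=env.get_image('scene'); im=sc['pixels'].astype(int)
def cen(I,r,f):
    y0,y1,x0,x1=r; w=f(I[y0:y1,x0:x1]).astype(float); Y,X=np.mgrid[y0:y1,x0:x1]; return (round((w*X).sum()/w.sum(),2),round((w*Y).sum()/w.sum(),2),round(w.sum(),1))
wh=lambda a:np.clip(a.min(2)-140,0,None)
old=cv2.imread('pics/scene0.png').astype(int)
print('ptr old',cen(old,(219,231,352,366),wh),'new',cen(im,(202,212,354,363),wh))
rd=lambda a:np.clip(a[...,2]-a[...,:2].max(2)-60,0,None)>0
print('red',cen(old,(195,215,355,378),rd),cen(im,(195,215,355,378),rd))
for n,I in (('new',im),):
  print('B',I[200:210,361:372,0]); print('R',I[200:210,361:372,2])
v=proj(sc,[P([27,-13,150]),P([27,-13,224.4]),P([27,-13,225]),P([27,-13,235]),P([35,12,225]),P([35,12,215]),P([30,12,225])]);print(v.round(2).tolist())
E
```

```text
ptr old (np.float64(357.06), np.float64(224.38), np.float64(354.0)) new (np.float64(358.47), np.float64(206.61), np.float64(480.0))
red (np.float64(365.46), np.float64(202.88), np.float64(26.0)) (np.float64(365.54), np.float64(202.96), np.float64(28.0))
B [[ 89  93  91  89  71  39  11   4  30 107 129]
 [ 83  86  71  53  34  18  10   5  36 113 131]
 [ 68  54  33  20  14  13  17  17  45 113 129]
 [ 72  38  14  16  19  19  17  15  44 110 125]
 [ 49  22   8  20  16  17  25  34  55 108 122]
 [ 62  23   6  12  19  44  77  63  64 108 122]
 [ 97  34  22  35  43  48  50  38  77 114 122]
 [141  79  39  25  23  23  12  20  81 115 124]
 [111  89  72  51  34  15   0  22  85 118 126]
 [ 92  91  90  82  50  16   1  29 105 125 126]]
R [[ 94  97  97  99  85  74  60  30  49 168 202]
 [ 88  95 109 129 124 121 124  92  73 176 205]
 [ 85 113 125 137 139 142 181 182 144 185 205]
 [ 89  96 127 180 193 190 190 150 117 182 204]
 [ 67  72 109 182 173 136 123 104 105 180 204]
 [ 80  69  83 119 112  96 105  95 112 183 205]
 [100  69  77  89  91  88  88  75 132 190 205]
 [140  94  81  84  89  70  45  46 135 192 205]
 [115  97  90  81  64  36   8  38 140 193 204]
 [ 98  97  98  90  55  17   0  51 170 203 205]]
[[356.84, 224.2], [358.41, 206.17], [358.42, 206.02], [358.64, 203.5], [366.88, 204.77], [366.63, 207.26], [365.92, 203.8]]
```

The pointer and the line are level to within about 1 mm, with the line at about (366, 205.5) and the pointer at about (358.5, 206.6). I'll do the first part of the swing while watching the forces.

```bash
cat > sw.py <<'E'
from h import *
import sys,json,os
def swing(n,fmax=16,step=3.0):
    st=json.load(open('sw.json')) if os.path.exists('sw.json') else dict(C=[608.5,-18],th=None,r=None,z=235.03,off=159)
    C=np.array(st['C'])
    if st['th'] is None:
        d=np.array([517,19.5])-C; st['th']=float(np.arctan2(d[1],d[0])); st['r']=float(np.hypot(*d)); st['off']=float(np.radians(159)-st['th'])
    for i in range(n):
        th=st['th']-np.radians(step); u=np.array([np.cos(th),np.sin(th)])
        env.servo_line(np.r_[C+st['r']*u,st['z']],Rd(th+st['off']),speed=40); st['th']=float(th)
        s=env.read_state(); F=np.array(s['contact_force']); fr=F[:2]@u; ft=F[:2]@[-u[1],u[0]]
        st['r']+=float(np.clip(0.03*fr,-.5,.5))
        print(round(np.degrees(th),1),'r',round(st['r'],1),'Fr %.1f Ft %.1f Fz %.1f'%(fr,ft,F[2]),'z',round(s['tcp_pos'][2],2),'gap',round(s['finger_gap'],1),'t',round(s['time'],2),np.round(s['wrist_torque'],1))
        if ft>fmax: print('stop'); break
    json.dump(st,open('sw.json','w'))
E
python3 -c "
from sw import *
swing(6)"
```

```text
154.7 r 98.7 Fr -4.7 Ft -1.5 Fz -8.3 z 234.48 gap 17.6 t 13.62 [ 0.  -0.4  0.1]
151.7 r 98.7 Fr -1.2 Ft -1.1 Fz -8.7 z 234.67 gap 17.5 t 13.91 [0.3 0.  0.1]
148.7 r 98.7 Fr 1.2 Ft -1.8 Fz -7.6 z 234.82 gap 17.3 t 14.19 [0.6 0.4 0.1]
145.7 r 98.9 Fr 5.5 Ft -1.4 Fz -9.1 z 234.89 gap 17.3 t 14.47 [0.9 0.8 0.2]
142.7 r 99.1 Fr 7.0 Ft -1.7 Fz -7.5 z 234.85 gap 17.3 t 14.76 [1.1 0.9 0.2]
139.7 r 99.3 Fr 6.7 Ft -2.3 Fz -8.3 z 234.88 gap 17.3 t 15.04 [1.3 1.  0.2]
```

```bash
python3 - <<'E'
from sw import *
def ptr(a='scene'):
    I=env.get_image('scene')['pixels'].astype(int); w=np.clip(I[202:212,354:363].min(2)-140,0,None).astype(float);Y,X=np.mgrid[202:212,354:363];return (w*X).sum()/w.sum(),(w*Y).sum()/w.sum()
print(ptr()); swing(6,fmax=25); print(ptr()); swing(9,fmax=18); print(ptr())
E
```

```text
(np.float64(358.4634655532359), np.float64(206.61169102296452))
136.7 r 99.7 Fr 11.4 Ft -1.3 Fz -7.1 z 234.87 gap 17.4 t 15.38 [1.4 1.1 0.2]
133.7 r 100.0 Fr 9.8 Ft -1.1 Fz -6.8 z 234.91 gap 17.4 t 15.66 [1.6 1.1 0.3]
130.7 r 100.3 Fr 10.1 Ft -1.4 Fz -6.8 z 234.91 gap 17.3 t 15.94 [1.7 1.1 0.2]
127.7 r 100.6 Fr 9.9 Ft -1.4 Fz -7.0 z 234.92 gap 17.3 t 16.23 [1.8 1.1 0.2]
124.7 r 100.9 Fr 11.3 Ft -0.7 Fz -6.3 z 234.93 gap 16.9 t 16.51 [1.9 1.1 0.2]
121.7 r 101.2 Fr 11.6 Ft -0.2 Fz -6.6 z 235.0 gap 17.2 t 16.79 [1.9 1.  0.3]
(np.float64(358.46382978723403), np.float64(206.61489361702127))
118.7 r 101.6 Fr 11.6 Ft -0.1 Fz -7.5 z 234.96 gap 17.5 t 17.12 [1.9 0.9 0.2]
115.7 r 101.9 Fr 10.8 Ft -0.7 Fz -6.3 z 234.97 gap 17.4 t 17.41 [1.9 0.9 0.2]
112.7 r 102.3 Fr 11.9 Ft -0.1 Fz -6.9 z 235.02 gap 17.1 t 17.69 [1.9 0.8 0.2]
109.7 r 102.6 Fr 10.1 Ft -0.4 Fz -6.2 z 235.02 gap 17.4 t 17.98 [1.9 0.5 0.2]
106.7 r 102.9 Fr 9.5 Ft -0.6 Fz -6.8 z 235.04 gap 17.3 t 18.26 [1.9 0.5 0.1]
103.7 r 103.2 Fr 10.2 Ft 0.0 Fz -6.6 z 235.05 gap 17.3 t 18.54 [2.  0.5 0.2]
100.7 r 103.5 Fr 10.2 Ft 0.1 Fz -8.1 z 235.09 gap 17.7 t 18.82 [1.8 0.4 0.1]
97.7 r 103.8 Fr 9.6 Ft 1.6 Fz -6.9 z 235.11 gap 17.5 t 19.11 [1.8 0.4 0.1]
94.7 r 104.1 Fr 10.2 Ft 0.4 Fz -7.3 z 235.15 gap 17.3 t 19.39 [1.9 0.3 0.1]
(np.float64(358.4875518672199), np.float64(206.50829875518673))
```

```bash
python3 - <<'E'
from sw import *
swing(8,fmax=9,step=1.5); env.wait(.3)
sc=env.get_image('scene'); save(sc,'s4')
top=env.get_image('top')
a=cv2.resize(sc['pixels'][170:240,320:400],(480,420),interpolation=0);b=cv2.resize(top['pixels'][150:220,295:345],(300,420),interpolation=2)
cv2.imwrite('pics/f.png',np.hstack([a,b]))
E
```

```text
93.2 r 104.4 Fr 9.7 Ft 1.6 Fz -7.7 z 235.15 gap 17.5 t 19.69 [1.7 0.4 0.1]
91.7 r 104.6 Fr 7.1 Ft 1.9 Fz -6.3 z 235.1 gap 17.1 t 19.94 [1.6 0.3 0.1]
90.2 r 104.8 Fr 8.0 Ft 7.8 Fz -6.1 z 234.96 gap 17.1 t 20.19 [1.4 1.3 0.1]
88.7 r 105.0 Fr 5.2 Ft 14.4 Fz -4.8 z 234.77 gap 17.3 t 20.44 [1.2 2.3 0.3]
stop
```

View pics/f.png

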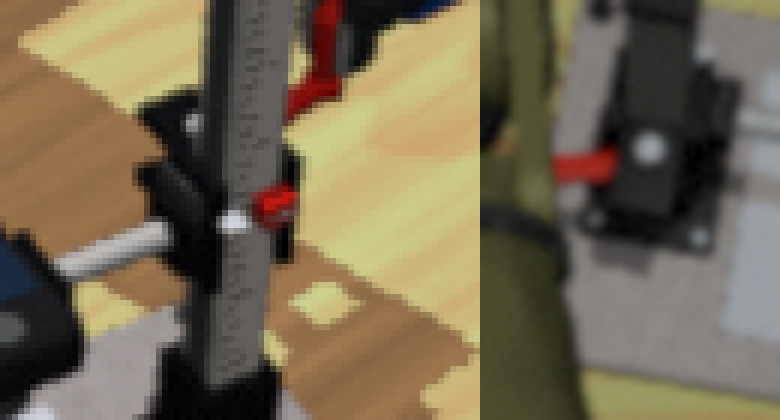

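The picture shows the pointer beside the clip line and the lever swung to its stop; the reaction of 14 N is above the cam's 8 N. I'm handing in.

```bash
python3 - <<'E'
from h import *
s=env.read_state();print(s['time'],s['tcp_pos'],s['contact_force'],s['finger_force']); print(env.sign_off())
E
```

```text
20.8417 [609.63236845  87.24158108 234.81620885] [-12.91804083   5.36621563  -4.93803052] 59.86608818988316
the job is handed in; nothing more can be done
None
```

I raised the carriage to the clip's line (my image estimate puts it within about 1 mm), swung the lever shut against its stop, and handed the job in at about 21 s with the grip still held at about 60 N; no verdict came back.

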